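# Hold the casting mandrel centred in the mould

## Robot

A 7-joint arm with a two-finger parallel gripper is mounted at the origin on the work surface. World frame = base frame: x ahead of the robot, y to its left, z up, the work surface at z = 0. Lengths are in m, angles in rad, forces in N, time in s.
With the tool pointing down it reaches from about 0.4 to 0.9 m from the base axis. Payload 5.5 kg.
Tool frame: the origin (TCP) lies midway between the tips of the shut fingers; the grasp point (between the pads) lies 19 mm behind it (manip.grip_depth is the distance from the TCP to the grasp point, in m); z points along the fingers, x is the direction in which the jaws open and shut, and the axes are right-handed (so a half turn about z gives the same grasp; the last joint's range is limited). The gripper opens to 92 mm and grips with 3 to 60 N. Pads are 19 mm wide; open, the fingers measure 130 mm over their backs; the gripper's body (75 mm by 190 mm) begins 47 mm behind the grasp point.
Start: joints at [1.573, 0.501, -0.427, 1.55, 0.221, 1.138, -0.21], TCP at [0.168, -0.628, 0.227] pointing down, gripper open.
Joint ranges: [-2.88, 2.88], [-0.31, 2.03], [-1.54, 1.56], [0.2, 2.42], [-1.41, 4.55], [0.19, 2.02], [-2.57, 2.57]. Speed limits (rad/s): [2.57, 2.57, 3.14, 3.14, 3.14, 3.14, 3.14].

## Interface

Orientations are given as a unit quaternion [x, y, z, w].
In Python, from bench import manip, effector, viewer gives the robot as it stands. Calls block until the motion is done:
- manip.move_pose(position, orientation): joint-space move of the TCP to a pose.
- manip.servo_line(position, ori=None, vel=0.15): straight line of the TCP; ori=None keeps the orientation; vel is the mean speed in m/s.
- manip.movej(angles): joint-space move.
- effector.open_jaws() and effector.close(f_grip=None): open the fingers fully, or close them until they stop; f_grip is the grip in N (None keeps the last).
- manip.sleep(seconds).
- manip.solve_ik(position, orientation): joint angles nearest the present ones, or None.
- viewer.get_image(name): name is "scene" or "top" or "wrist"; returns the picture (384x512x3 uint8, red, green, blue); there is no depth.
- viewer.get_calibration(name): a dict with "vfov" (degrees; the focal length in pixels is half the picture's height over the tangent of half this angle, whatever the lens; pixels are square), "cx", "cy" (the principal point, pixels), "eye" and "attitude" of the camera in the world. Camera axes: x right, y down, z forward; pixel columns grow to the right and rows downward; lengths in m; the calibration is good to about 2 mm. The wrist camera is an equidistant fisheye: a pixel r from the principal point sees the ray r / f radians off the axis. A picture is of the moment at which its call begins: read the wrist's pose just before it. get_calibration takes no time and is no camera call; for the wrist camera it gives the pose at the moment of the call.
A pose or a line that the arm cannot do raises manip.PlanningError and nothing moves.
- manip.hand_in(): hands the job in, once; it reports no verdict.
Readings, each from a call of its own:
- manip.current_clock(): time.
- manip.current_q(): joint angles.
- manip.current_joint_velocities(): joint speeds.
- manip.current_tau(): joint torques, N m.
- manip.current_tool_pos(): TCP position.
- manip.current_tcp_rot(): TCP orientation.
- manip.current_force(): force on the tool from outside, world axes, zero at the start.
- manip.current_wrist_torque(): the same for the moment, N m.
- manip.current_finger_gap(): finger opening in m.
Only numpy, scipy, OpenCV 4.12 (cv2) and the standard library are available. Lean on these libraries where they do the work, as an engineer would, in place of code of your own. Each camera call takes 0.05 s, during which the arm holds its last target.

## Task

First turn the black knob on the casting jig clockwise (seen from above) until it clicks past its detent and the little dust cover stays swung well clear of the guide hole. Then take the collared mandrel (the one with the plain round grip, not the T-handled reamer) out of its wooden holder and lower it upright through the guide hole into the plaster mould without touching the cover, the hole's walls, the jig or the mould. Finish still holding it there, still and plumb in the middle of the hole, with its collar about 15 mm above the guide plate and not resting on it; leave the reamer, brush, spatula and bottle where they are.

Things in the scene. Friction and masses are not known exactly. Their poses are not given: they have to be found in the camera images.
- jig: Fixed casting jig: grey guide plate (120 mm in its x, y from -130 to +60 mm, 12 mm thick, top 130 mm above the table) on four thin posts over a base plate (150 x 200 x 12 mm), a white plaster cup (the mould) under its guide hole. Origin on the table under the hole's axis, z up; yaw within 0.4 rad. A 14 mm tall detent housing stands on the plate at x -46, y -75 mm
- bore (a point): Centre of the guide hole's mouth at the plate's top face; axes as the jig's. Hole round, vertical, 26 mm wide, walls 25 mm long. Below is the mould, 68 mm wide inside, rim 98 mm and floor 22 mm above the table. At the start a flat steel dust cover (38 mm disc, 3 to 7 mm above the plate) lies over the hole
- knob_grip (a point): On the knob's axis at grip height, 165 mm above the table; 75 mm along the jig's -y from the hole. 48 mm disc (2 to 10 mm above the plate) with an upright black grip bar, 44 mm long (point's y), 14 mm thick (point's x), 10 to 48 mm above the plate. A flat 16 mm wide arm along the point's -y, 3 to 7 mm above the plate, carries the dust cover. Axes turn with the knob; at 0 y is the jig's -y
- knob (a joint): Knob angle, rad: 0 = cover over the hole (the start), grows clockwise from above to a stop at 1.4. A spring detent resists with about 0.1 N m up to its crest at 0.7; beyond it the knob is driven on to near 1.4 and stays. Let go before the crest it springs back to 0. The cover swings from the hole towards the jig's +x
- cover (a point): Centre of the top face of the dust cover disc (38 mm wide), 75 mm from the knob's axis, 7 mm above the plate
- mandrel_grip (a point): Centre of the mandrel's round aluminium grip (22 mm diameter, 60 mm tall), half-way up, z up. Below it a collar (30 mm diameter, 8 mm thick), then the shank (14 mm diameter, 100 mm long). This point is 38 mm above the collar's underside, 138 mm above the tip. About 0.25 kg. At the start it stands upright in a wooden holder, collar resting on the top, this point 148 mm above the table
- mandrel_neck (a point): Centre of the underside of the mandrel's collar, where the shank begins (38 mm below the grip's centre)
- mandrel_tip (a point): Lower end of the mandrel's shank, on its axis (100 mm below the collar's underside)
- mandrel: The mandrel as a whole; origin at the lower end of its shank, z up along it
- stand_a: Fixed wooden holder block that holds the mandrel, 66 x 66 mm, 110 mm tall, with a vertical hole 16 mm wide right through; origin under its centre
- stand_b: Identical fixed holder block that holds the reamer; origin under its centre. Which block stands nearer to the robot varies
- reamer: Steel reamer with a T handle (cross bar 80 mm long along its x, 14 mm thick, axis 158 mm above the table), standing in the other holder. Origin at its lower tip. Not to be moved
- brush: Brush 170 mm long lying on the table between jig and holders. Not to be moved
- bottle: White bottle, 60 mm wide, 160 mm tall. Not to be moved
- spatula: Spatula 200 mm long lying on the table. Not to be moved
Mind the look-alikes: they are no part of the job. Leave any blue look-alike of the mandrel alone.

How it is judged:
On the way, in this order (a step that is already met when the one before it is completed fails the run):
1. the knob is turned past its detent and stays there (value of joint knob above 1.15 rad), for 0.2 s.
2. the mandrel is lifted out of its holder, its tip above the guide plate (height (world z) of mandrel_tip above 0.135 m), for 0.1 s.
3. the mandrel's shank has passed down through the guide hole (z of mandrel_tip in the frame of bore below -0.03 m and horizontal distance between mandrel_tip and bore below 0.013 m), for 0.1 s.
At the end, for the whole second after the job is handed in: Knob past its detent (over 1.15 rad); mandrel held by the fingers, still (under 20 mm/s), upright (within 4 degrees), its axis within 4.5 mm of the hole's centre at tip and collar, collar underside 5 to 25 mm above the plate, touching neither jig nor mould (value of joint knob above 1.15 rad and horizontal distance between each of mandrel_tip, mandrel_neck and bore below 0.0045 m and z of mandrel_neck in the frame of bore between 0.005 and 0.025 m and angle between mandrel's own z axis and vertical below 0.07 rad and contact force between mandrel and jig below 0.2 N and contact force between the fingers and mandrel above 1 N and linear speed of mandrel below 0.02 m/s); the arm keeps its last pose, push and grip.
It fails at once if the mandrel touches the jig, its cover, the hole's walls or the mould (contact force between mandrel and jig above 0.5 N).
It fails at once if the reamer, brush, spatula or bottle is moved from its place by more than 30 mm (distance of any of reamer, brush, bottle, spatula from where it was at the start of the episode above 0.03 m).
It also fails if it takes over 61 s, if anything falls off the work surface, if the arm or the gripper's body presses on something with over 40 N, if the wrist force passes 120 N, or if a joint passes its speed limit or range.

## Working session

There is one attempt and no reset: what is moved stays moved. The work goes in short steps, each a Python script; the robot and the scene stay as the last script left them, time stands still between calls to the robot, and variables do not carry over. Pictures are saved under pics/ and viewed, and the job is handed in when it is done.

```bash
mkdir -p pics; ls; python3 - <<'E'
from bench import manip, effector, viewer
import cv2
for n in ("scene","top","wrist"):
    c=viewer.get_calibration(n); print(n,c)
    im=viewer.get_image(n); cv2.imwrite(f"pics/{n}0.png",cv2.cvtColor(im,cv2.COLOR_RGB2BGR))
print(manip.current_clock(),manip.current_tool_pos(),manip.current_tcp_rot(),manip.grip_depth)
E
```

```text
pics
scene {'vfov': 47.15902548649662, 'cx': 257.6089022112629, 'cy': 195.5181712923955, 'eye': array([ 1.0669173 , -0.40741908,  1.05231511]), 'attitude': array([ 0.85469536,  0.42411792, -0.12727626, -0.27096232])}
top {'vfov': 55.15553225298528, 'cx': 258.9753580362614, 'cy': 188.53439880562007, 'eye': array([ 0.33439038, -0.02564422,  1.3391786 ]), 'attitude': array([-0.69826101,  0.71096027, -0.05975673,  0.05827677])}
wrist {'vfov': 65.70646984690485, 'cx': 257.51402324787966, 'cy': 192.54838970415352, 'eye': array([ 0.23419353, -0.61029211,  0.38343582]), 'attitude': array([ 0.78635954, -0.60403024, -0.07942396,  0.10236204])}
0.15 [ 0.16745401 -0.62750902  0.22592396] [ 7.93069980e-01 -6.09130080e-01 -5.75676767e-04 -4.69746497e-04] 0.0188
```

View pics/scene0.png

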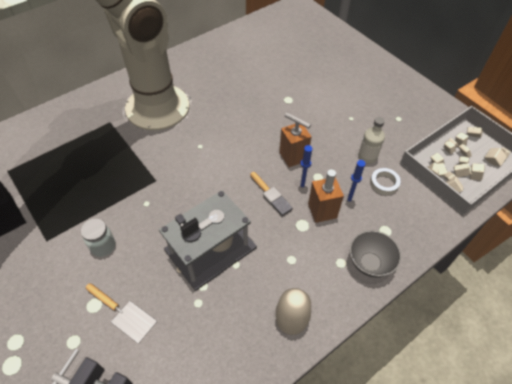

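View pics/top0.png

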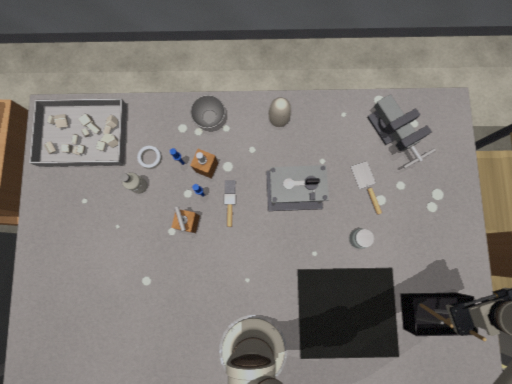

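View pics/wrist0.png

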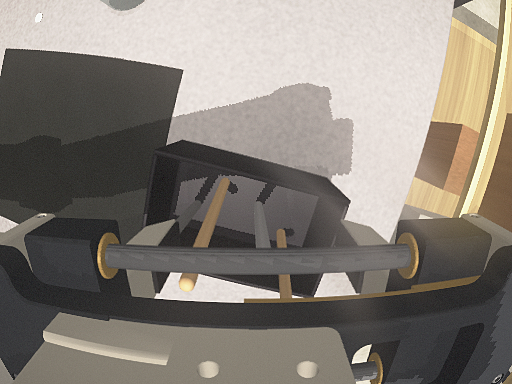

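The top view shows the jig near (297,187), with its cover disc at about (290,184) and the knob at about (312,183). The mandrel's holder is near (203,162) and the reamer's near (184,220). Two blue decoys sit at (176,156) and (198,189). I'll zoom in next.

```bash
cat > h.py <<'E'
import numpy as np, cv2
from scipy.spatial.transform import Rotation as R
from bench import manip, effector, viewer
def ray(c,px,fish=False,H=384):
    f=H/2/np.tan(np.radians(c['vfov'])/2)
    d=np.array([(px[0]-c['cx'])/f,(px[1]-c['cy'])/f,1.0])
    if fish:
        r=np.hypot(d[0],d[1]); s=np.sin(r)/r if r>1e-9 else 1.
        d=np.array([d[0]*s,d[1]*s,np.cos(r)])
    d=R.from_quat(c['attitude']).apply(d)
    return np.array(c['eye']),d/np.linalg.norm(d)
def onz(c,px,z,fish=False):
    o,d=ray(c,px,fish); return o+d*(z-o[2])/d[2]
def proj(c,P,fish=False,H=384):
    f=H/2/np.tan(np.radians(c['vfov'])/2)
    p=R.from_quat(c['attitude']).inv().apply(np.asarray(P)-c['eye'])
    if fish:
        r=np.hypot(p[0],p[1]); th=np.arctan2(r,p[2]); return np.array([c['cx']+f*th*p[0]/r,c['cy']+f*th*p[1]/r])
    return np.array([c['cx']+f*p[0]/p[2],c['cy']+f*p[1]/p[2]])
def shot(n,name):
    c=viewer.get_calibration(n); im=cv2.cvtColor(viewer.get_image(n),cv2.COLOR_RGB2BGR)
    cv2.imwrite(f'pics/{name}.png',im); return c,im
def down(yaw):  # tool down, tool x axis at world angle yaw
    x=np.array([np.cos(yaw),np.sin(yaw),0]);z=np.array([0,0,-1.]);y=np.cross(z,x)
    return R.from_matrix(np.stack([x,y,z],1)).as_quat()
E
python3 - <<'E'
import cv2
t=cv2.imread('pics/top0.png');s=cv2.imread('pics/scene0.png')
cv2.imwrite('pics/tz1.png',cv2.resize(t[140:240,150:350],None,fx=4,fy=4,interpolation=cv2.INTER_CUBIC))
cv2.imwrite('pics/sz1.png',cv2.resize(s[100:290,150:350],None,fx=3.1,fy=3.1,interpolation=cv2.INTER_CUBIC))
E
```

```text
(no output)
```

View pics/tz1.png

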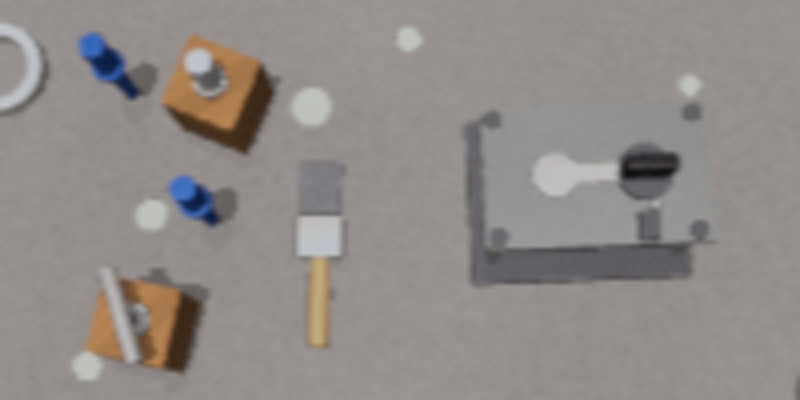

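View pics/sz1.png

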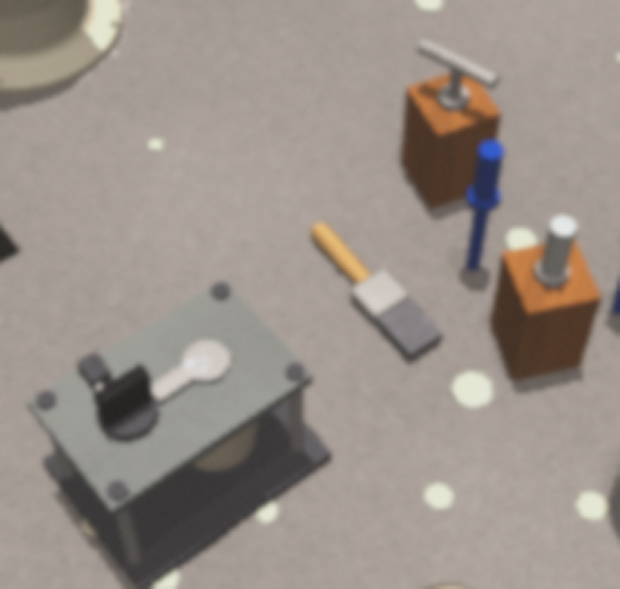

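```bash
python3 - <<'E'
from h import *
c=viewer.get_calibration('top');s=viewer.get_calibration('scene')
T=lambda u,v:(150+(u+.5)/4-.5,140+(v+.5)/4-.5)
S=lambda u,v:(150+(u+.5)/3.1-.5,100+(v+.5)/3.1-.5)
def p(n,a,b,z):
    print(n,onz(c,T(*a),z)[:2].round(4), onz(s,S(*b),z)[:2].round(4) if b else '')
p('cover',(556,174),(206,361),.137)
p('bar top',(649,163),(125,390),.178)
p('mandrel top',(199,61),(563,225),.178)
p('collar/hold',(209,80),(552,272),.114)
p('bolt tl',(490,119),(295,372),.132)
p('bolt tr',(691,112),(118,491),.132)
p('bolt br',(700,230),(46,400),.132)
p('bolt bl',(497,238),(221,291),.132)
p('holder corners',(195,38),(598,295),.11);p('.',(268,66),(522,310),.11);p('.',(238,139),(503,257),.11);p('.',(165,99),(575,243),.11)
p('reamer bar a',(105,270),(496,78),.158);p('reamer bar b',(132,360),(420,42),.158)
p('blue1',(183,188),(489,150),.178);p('blue2',(91,44),None,.178)
print(manip.current_finger_gap())
E
```

```text
cover [ 0.5536 -0.1289] [ 0.5557 -0.13  ]
bar top [ 0.5538 -0.2004] [ 0.5634 -0.2049]
mandrel top [0.6448 0.162 ] [0.6452 0.1628]
collar/hold [0.645  0.1636] [0.646  0.1624]
bolt tl [ 0.6025 -0.0754] [ 0.6037 -0.0781]
bolt tr [ 0.6055 -0.2445] [ 0.608  -0.2456]
bolt br [ 0.5052 -0.2473] [ 0.5076 -0.2481]
bolt bl [ 0.5015 -0.0788] [ 0.5041 -0.0802]
holder corners [0.6835 0.1766] [0.6853 0.1797]
. [0.6574 0.1136] [0.6581 0.118 ]
. [0.5938 0.1391] [0.607  0.1419]
. [0.6299 0.2018] [0.6332 0.202 ]
reamer bar a [0.4775 0.2396] [0.4758 0.2422]
reamer bar b [0.4048 0.2166] [0.3996 0.2162]
blue1 [0.5401 0.1739] [0.5484 0.1676]
blue2 [0.6606 0.2501] 
0.0916743963870584
```

```bash
python3 - <<'E'
from h import *
th=.02
for k in (0,np.pi):
  for a in (0,-.7,-1.4):
    q=manip.solve_ik([.556,-.2045,.15],down(th+k+a)); print(k,a,None if q is None else np.round(q,2))
m=R.from_quat(manip.current_tcp_rot()).as_matrix(); c=viewer.get_calibration('wrist')
print(m.T@(c['eye']-manip.current_tool_pos()), m.T@R.from_quat(c['attitude']).as_matrix())
for k in (-np.pi/4,3*np.pi/4,0,np.pi):
  for P in ([.645,.163,.129],[.555,-.1295,.164],[.555,-.1295,.29]):
    q=manip.solve_ik(P,down(k)); print(k,None if q is None else np.round(q,2))
E
```

```text
0 0 [ 1.    0.65 -0.96  1.76  0.6   1.06 -0.15]
0 -0.7 [ 0.93  0.6  -0.84  1.76  0.52  1.02 -0.79]
0 -1.4 [ 0.86  0.56 -0.73  1.76  0.44  0.99 -1.43]
3.141592653589793 0 [-0.47  0.74  1.13  1.81 -0.76  1.1  -2.19]
3.141592653589793 -0.7 [ 1.16  0.88 -1.3   1.75  0.89  1.25  2.08]
3.141592653589793 -1.4 [ 1.06  0.7  -1.06  1.75  0.69  1.11  1.53]
[ 0.00040056 -0.06894112 -0.15764239] [[ 9.99999850e-01 -3.70043406e-04  4.04961629e-04]
 [ 2.53551334e-04  9.66417857e-01  2.56975604e-01]
 [-4.86454277e-04 -2.56975463e-01  9.66417806e-01]]
-0.7853981633974483 [ 0.39  0.88 -1.09  1.57  0.82  1.21 -1.65]
-0.7853981633974483 [ 0.84  0.55 -0.87  1.8   0.49  1.02 -1.01]
-0.7853981633974483 [ 0.92  0.42 -0.96  1.67  0.36  1.24 -0.9 ]
2.356194490192345 [ 0.47  1.03 -1.31  1.57  1.01  1.35  1.39]
2.356194490192345 [ 1.07  0.8  -1.3   1.8   0.83  1.22  1.87]
2.356194490192345 [ 1.09  0.59 -1.3   1.67  0.58  1.34  2.06]
0 [ 0.37  0.85 -1.03  1.58  0.77  1.17 -0.83]
0 [ 0.91  0.59 -0.97  1.8   0.56  1.05 -0.28]
0 [ 0.96  0.44 -1.03  1.67  0.4   1.26 -0.15]
3.141592653589793 [ 0.47  1.03 -1.31  1.57  1.01  1.35  2.18]
3.141592653589793 [-0.5   0.55  0.92  1.85 -0.52  1.   -2.51]
3.141592653589793 [-0.65  0.46  1.12  1.72 -0.43  1.24 -2.57]
```

```bash
python3 - <<'E'
from h import *
t=manip.current_clock()
manip.move_pose([.556,-.155,.33],down(.02))
print(manip.current_clock()-t,manip.current_q().round(2))
c,im=shot('wrist','w1')
print(manip.current_tool_pos(),proj(c,[.555,-.1295,.137],True),proj(c,[.556,-.2045,.178],True))
cv2.imwrite('pics/w1z.png',cv2.resize(im[60:300,130:400],None,fx=2.4,fy=2.4,interpolation=cv2.INTER_CUBIC))
import json
json.dump({k:(np.array(v).tolist()) for k,v in c.items()},open('w1.json','w'))
E
```

```text
2.2167 [ 1.01  0.43 -1.05  1.6   0.38  1.34 -0.07]
[ 0.55563079 -0.15666673  0.32957888] [257.41837645 149.94993192] [257.14066141 222.02108926]
```

View pics/w1z.png

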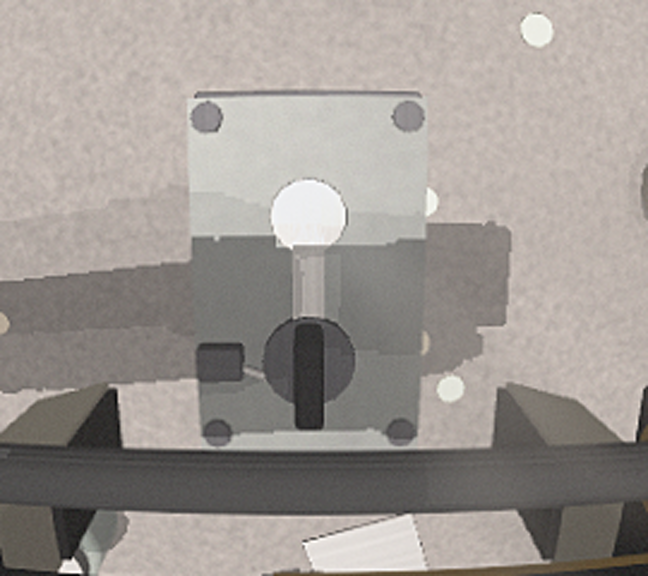

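The wrist picture shows the cover disc centred at zoom (309,216), the knob disc at (309,361) and the bar along y.

```bash
python3 - <<'E'
from h import *
import json
c=json.load(open('w1.json'))
Z=lambda u,v:(130+(u+.5)/2.4-.5,60+(v+.5)/2.4-.5)
for n,a,z in [('cover',(309,216),.137),('coverL',(271,216),.137),('coverR',(347,216),.137),('coverT',(309,178),.137),('knob',(309,361),.14),('kL',(263,361),.14),('kR',(355,361),.14),('kT',(309,317),.14),('kB',(309,405),.14),('barT',(309,322),.178),('barB',(309,430),.178),('barl',(295,380),.178),('barr',(324,380),.178),
 ('b1',(206,117),.132),('b2',(408,117),.132),('b3',(217,433),.132),('b4',(401,432),.132)]:
    print(n,onz(c,Z(*a),z,True).round(4))
E
```

```text
cover [ 0.5562 -0.1292  0.137 ]
coverL [ 0.5375 -0.1295  0.137 ]
coverR [ 0.5749 -0.1288  0.137 ]
coverT [ 0.5559 -0.1104  0.137 ]
knob [ 0.5575 -0.2031  0.14  ]
kL [ 0.5339 -0.2036  0.14  ]
kR [ 0.5811 -0.2028  0.14  ]
kT [ 0.5571 -0.1798  0.14  ]
kB [ 0.5579 -0.2274  0.14  ]
barT [ 0.5569 -0.1721  0.178 ]
barB [ 0.5578 -0.2249  0.178 ]
barl [ 0.5509 -0.1999  0.178 ]
barr [ 0.5643 -0.1997  0.178 ]
b1 [ 0.5045 -0.0805  0.132 ]
b2 [ 0.6043 -0.0788  0.132 ]
b3 [ 0.5081 -0.2483  0.132 ]
b4 [ 0.6085 -0.246   0.132 ]
```

```bash
python3 - <<'E'
from h import *
K=[.5575,-.2037]
manip.servo_line([*K,.149],down(.02),vel=.15)
print(manip.current_tool_pos(),manip.current_force())
effector.close(30)
print('gap',manip.current_finger_gap(),manip.current_force(),manip.current_clock())
q=np.array(manip.current_q())
for a in (.35,.75,1.1,1.36):
    g=q.copy(); g[6]-=a; manip.movej(g)
    print(a,manip.current_q()[6]-q[6],manip.current_tool_pos().round(4),manip.current_force().round(1),manip.current_wrist_torque().round(2),manip.current_clock())
shot('top','t2');c,im=shot('wrist','w2')
E
```

```text
[ 0.55831093 -0.20344446  0.15003947] [ 0.77317174 -0.81816744  0.08091953]
gap 0.014015013154143418 [-0.82197607 -0.13179674  0.89926106] 5.0
0.35 -0.3463642496437011 [ 0.5573 -0.2037  0.149 ] [ 0.4  0.9 -0.4] [ 0.02 -0.03  0.07] 5.425
0.75 -0.744963076328279 [ 0.5574 -0.2037  0.149 ] [-0.3 -0.4 -0.1] [-0.06 -0.02 -0.07] 5.8917
1.1 -1.0942207770031391 [ 0.5574 -0.2037  0.149 ] [0.1 0.5 0.5] [-0.04 -0.02 -0.07] 6.3167
1.36 -1.3534066062849748 [ 0.5574 -0.2038  0.149 ] [-0.9 -0.8 -0.6] [-0.05 -0.08 -0.09] 6.675
```

View pics/w2.png

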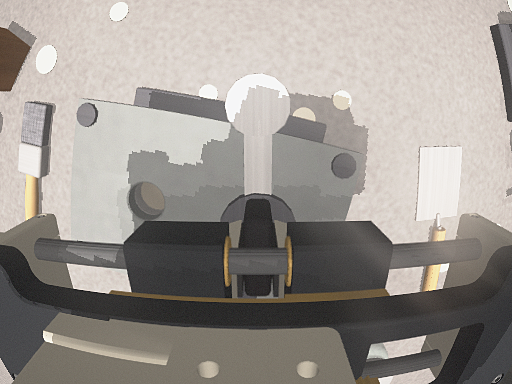

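The knob has turned. The hole is visible at (147,200) and the cover has swung clear, to (258,105). I'll release, lift and re-measure.

```bash
python3 - <<'E'
from h import *
import json
effector.open_jaws()
K=[.5575,-.2037]
manip.servo_line([*K,.26],vel=.15)
manip.move_pose([.556,-.155,.33],down(.02))
c,im=shot('wrist','w3')
print(manip.current_clock())
cv2.imwrite('pics/w3z.png',cv2.resize(im[60:300,130:400],None,fx=2.4,fy=2.4,interpolation=cv2.INTER_CUBIC))
json.dump({k:(np.array(v).tolist()) for k,v in c.items()},open('w3.json','w'))
manip.move_pose([.62,.12,.36],down(-np.pi/4))
c,im=shot('wrist','w4')
print(manip.current_clock(),manip.current_tool_pos(),proj(c,[.645,.1625,.178],True))
json.dump({k:(np.array(v).tolist()) for k,v in c.items()},open('w4.json','w'))
E
```

```text
10.0833
11.2333 [0.6204007  0.11775018 0.35937063] [244.89053395 132.65032855]
```

View pics/w3z.png

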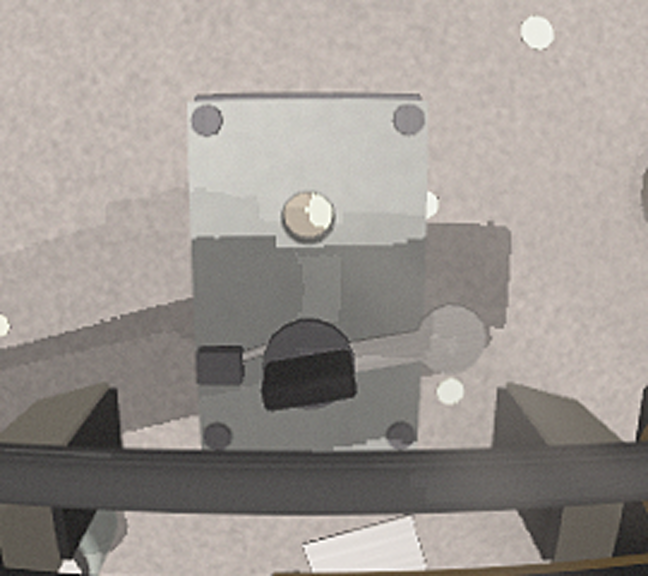

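View pics/w4.png

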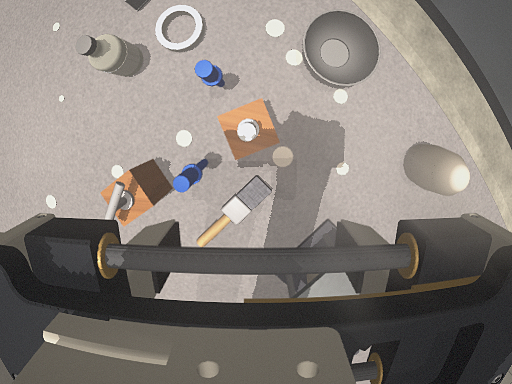

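The knob has stayed turned: cover at zoom (455,340), open hole at (308,217). In w4 the mandrel's top is at about (247,129). Zooming in for fine values.

```bash
python3 - <<'E'
from h import *
import json
a=cv2.imread('pics/w3.png')[130:170,235:285]; b=cv2.imread('pics/w4.png')[90:170,200:300]
cv2.imwrite('pics/ab.png',np.hstack([cv2.resize(a,(500,400),interpolation=cv2.INTER_NEAREST),cv2.resize(b,(500,400),interpolation=cv2.INTER_NEAREST)])[:, :1000])
c=json.load(open('w3.json'))
Z=lambda u,v:(130+(u+.5)/2.4-.5,60+(v+.5)/2.4-.5)
for u,v in [(308,217),(282,217),(334,217),(308,191),(308,242)]: print(onz(c,Z(u,v),.13,True).round(4))
E
python3 -c "
import cv2;i=cv2.imread('pics/ab.png');cv2.imwrite('pics/a.png',i[:,:500]);cv2.imwrite('pics/b.png',i[:,500:])"
```

```text
[ 0.5557 -0.1288  0.13  ]
[ 0.5426 -0.129   0.13  ]
[ 0.5687 -0.1285  0.13  ]
[ 0.5555 -0.1157  0.13  ]
[ 0.5559 -0.1415  0.13  ]
```

View pics/b.png

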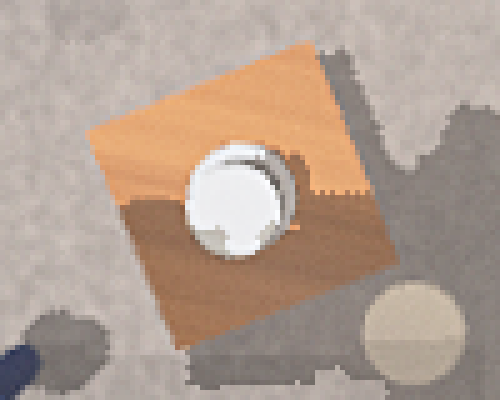

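View pics/a.png

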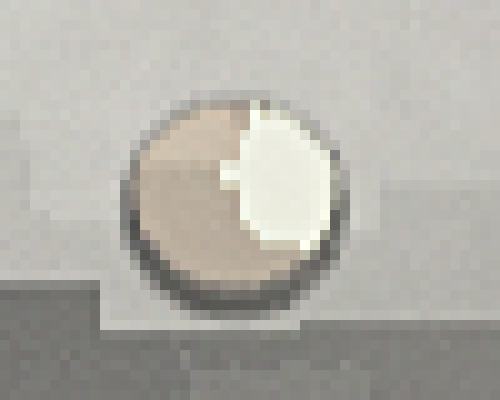

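```bash
python3 - <<'E'
from h import *
import json
c=json.load(open('w4.json'))
Z=lambda u,v:(200+(u+.5)/5-.5,90+(v+.5)/5-.5)
print(onz(c,Z(233,208),.178,True).round(4), onz(c,Z(185,208),.178,True).round(4),onz(c,Z(282,208),.178,True).round(4))
cs=[onz(c,Z(*p),.11,True) for p in [(313,42),(398,263),(180,348),(87,133)]]
print(np.mean(cs,0).round(4)); print(np.round(cs,4))
print(onz(c,Z(240,199),.118,True).round(4))
E
```

```text
[0.6472 0.1626 0.178 ] [0.6396 0.1704 0.178 ] [0.6551 0.1547 0.178 ]
[0.6472 0.1619 0.11  ]
[[0.6903 0.1785 0.11  ]
 [0.664  0.1192 0.11  ]
 [0.6049 0.145  0.11  ]
 [0.6297 0.2049 0.11  ]]
[0.6464 0.1622 0.118 ]
```

```bash
python3 - <<'E'
from h import *
M=[.647,.1622]; q=down(-np.pi/4)
manip.move_pose([*M,.25],q)
c,im=shot('wrist','w5'); print(manip.current_tool_pos(),proj(c,[*M,.178],True))
cv2.imwrite('pics/w5z.png',cv2.resize(im[150:300,180:340],None,fx=4,fy=4,interpolation=cv2.INTER_NEAREST))
manip.servo_line([*M,.1295],q,vel=.12); manip.sleep(.2)
print(manip.current_tool_pos(),manip.current_force(),manip.current_clock())
c,im=shot('wrist','w6')
E
```

```text
[0.64797515 0.16149376 0.25184817] [256.1182221  201.08235716]
[0.64746656 0.16234616 0.13033299] [ 0.33674998 -0.29259166 -0.20295547] 13.1833
```

View pics/w5z.png

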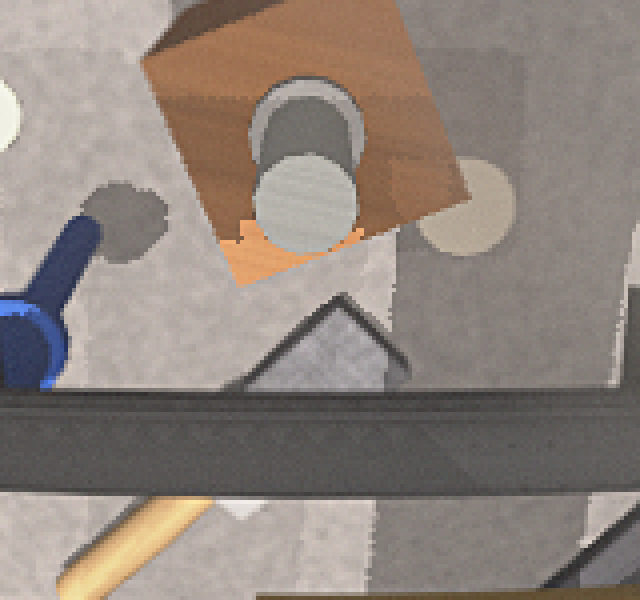

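View pics/w6.png

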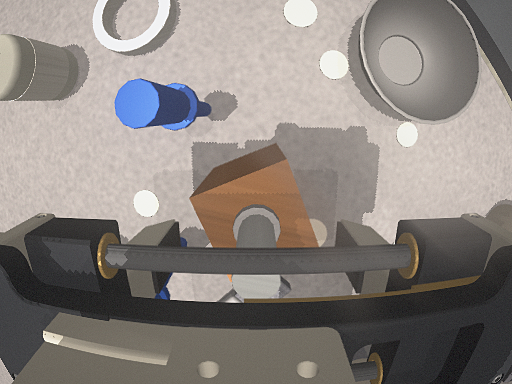

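```bash
python3 - <<'E'
from h import *
effector.close(35); print('gap',manip.current_finger_gap(),manip.current_force())
p=manip.current_tool_pos()
manip.servo_line([p[0],p[1],.25],vel=.1)
print(manip.current_tool_pos(),manip.current_force())
manip.servo_line([p[0],p[1],.345],vel=.12)
manip.sleep(.3)
print(manip.current_finger_gap(),manip.current_force(),manip.current_wrist_torque(),manip.current_tool_pos(),manip.current_clock())
c,im=shot('wrist','w7');shot('scene','s7');shot('top','t7')
print(proj(c,[p[0],p[1],.345+.0188+.03],True))
s=cv2.imread('pics/s7.png');cv2.imwrite('pics/s7z.png',cv2.resize(s[40:240,250:450],None,fx=3,fy=3,interpolation=cv2.INTER_CUBIC))
E
```

```text
gap 0.021355594702079757 [-0.06286852  0.77717002 -1.03366558]
[0.64652315 0.16196578 0.24905042] [ 0.19519404 -0.29316372 -2.83205952]
0.021269072352271334 [-0.01063181 -0.66527398 -2.90533924] [-0.04375897 -0.03117172 -0.01180765] [0.64675235 0.16217093 0.34439097] 16.925
[256.49303392 283.11474319]
```

View pics/s7z.png

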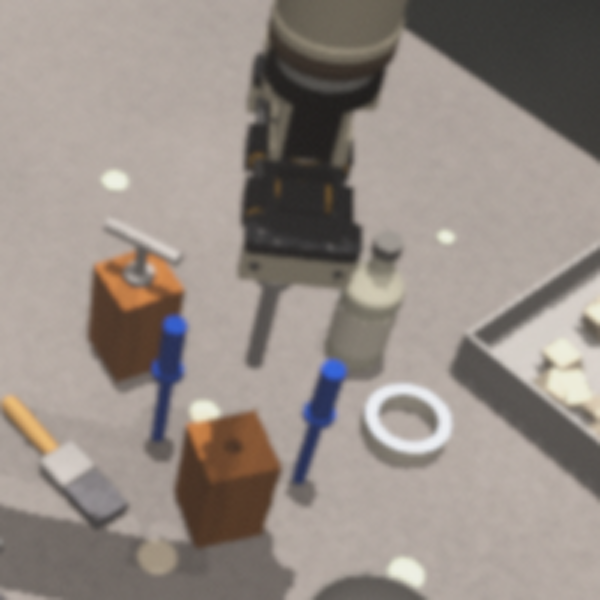

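View pics/w7.png

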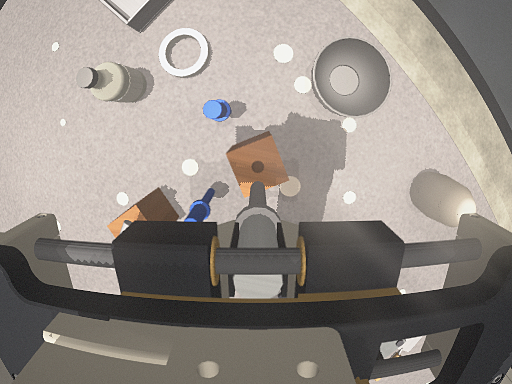

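The mandrel is held and its holder is empty. The tip shows near (258,188) in the wrist view and at zoom (256,360) in the scene view. Next I'll check plumb and the tip's position against the prediction.

```bash
python3 - <<'E'
from h import *
p=manip.current_tool_pos(); c=viewer.get_calibration('wrist'); s=viewer.get_calibration('scene')
T=[p[0],p[1],p[2]+.0188-.138]
print(p,'tip',proj(c,T,True),'neck',proj(c,[p[0],p[1],T[2]+.1],True)); 
e=proj(s,T);print('scene tip',e,((e-[250,40])+.5)*3-.5)
m=R.from_quat(manip.current_tcp_rot()).as_matrix();print('tool z',m[:,2])
im=cv2.imread('pics/w7.png');cv2.imwrite('pics/w7z.png',cv2.resize(im[160:240,210:310],None,fx=7,fy=7,interpolation=cv2.INTER_NEAREST))
E
```

```text
[0.64688019 0.16225612 0.34481373] tip [257.04320824 187.54899891] neck [256.80353505 225.43080652]
scene tip [334.50436607 160.75341028] [254.5130982  363.26023084]
tool z [-2.62933640e-04  2.19075532e-05 -9.99999965e-01]
```

View pics/w7z.png

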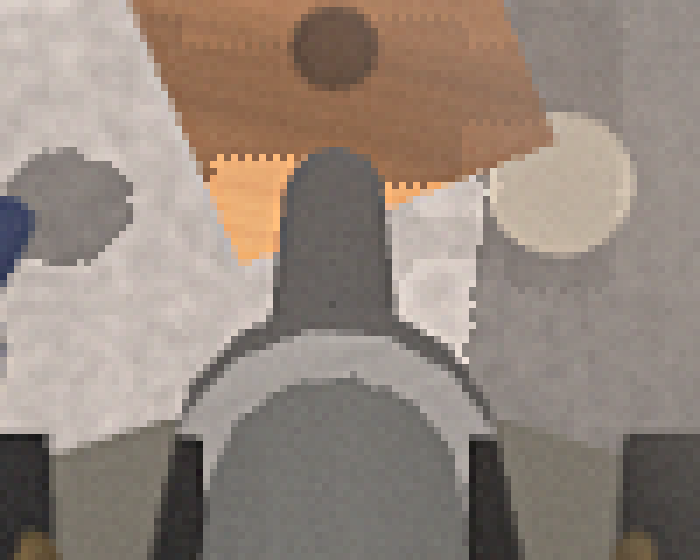

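```bash
python3 - <<'E'
from h import *
import json
q=down(-np.pi/4);B=[.5557,-.1288]
manip.servo_line([*B,.345],q,vel=.15)
manip.servo_line([*B,.275],q,vel=.1); manip.sleep(.3)
print(manip.current_tool_pos(),manip.current_force(),manip.current_finger_gap(),manip.current_clock())
c,im=shot('wrist','w8');shot('scene','s8');shot('top','t8')
p=np.mean([manip.current_tool_pos() for _ in range(20)],0);print(p, 'tip',proj(c,[p[0],p[1],p[2]-.1192],True),'hole',proj(c,[*B,.13],True))
cv2.imwrite('pics/w8z.png',cv2.resize(im[130:230,200:320],None,fx=6,fy=6,interpolation=cv2.INTER_NEAREST))
s=cv2.imread('pics/s8.png');cv2.imwrite('pics/s8z.png',cv2.resize(s[130:300,130:290],None,fx=3.5,fy=3.5,interpolation=cv2.INTER_CUBIC))
json.dump({k:(np.array(v).tolist()) for k,v in c.items()},open('w8.json','w'))
E
```

```text
[ 0.55594453 -0.12886555  0.27546997] [-0.26435121 -0.885784   -2.36061693] 0.02140283126445344 20.4083
[ 0.55576867 -0.12884152  0.27517168] tip [256.78978393 187.65631774] hole [256.74935021 181.6875794 ]
```

View pics/w8z.png

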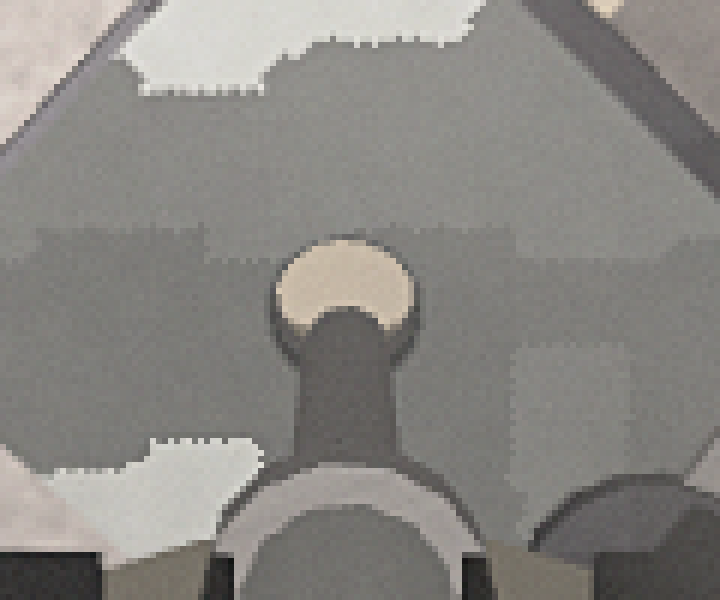

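View pics/s8z.png

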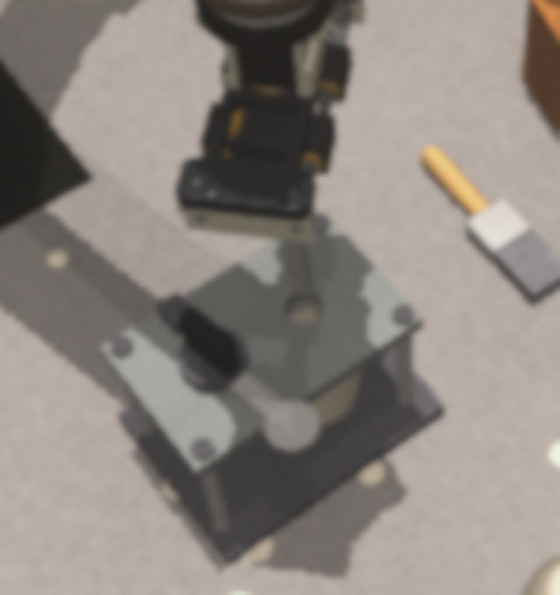

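```bash
python3 - <<'E'
from h import *
import json
from scipy.optimize import least_squares
c=json.load(open('w8.json'))
Z=lambda u,v:(200+(u+.5)/6-.5,130+(v+.5)/6-.5)
P=np.array([onz(c,Z(*p),.13,True)[:2] for p in [(271,305),(420,305),(345,234),(300,365),(395,365),(298,250),(395,250)]])
r=least_squares(lambda x:np.hypot(*(P-x[:2]).T)-x[2],[.556,-.129,.013]);print(r.x,r.fun.round(4))
r=least_squares(lambda x:np.hypot(*(P-x[:2]).T)-.013,[.556,-.129]);print(r.x,r.fun.round(4))
z=.27517-.1192
Q=np.array([onz(c,Z(*p),z,True)[:2] for p in [(348,305),(318,317),(378,317),(300,350),(396,350)]])
r=least_squares(lambda x:np.hypot(*(Q-x[:2]).T)-.007,[.556,-.129]);print('tip',r.x,r.fun.round(4))
E
```

```text
[ 0.55668051 -0.12860274  0.01314657] [-0.     -0.0003 -0.0001 -0.0001  0.0002  0.0001  0.0002]
[ 0.55671352 -0.12857056] [ 0.0001 -0.0001  0.      0.0001  0.0004  0.0002  0.0003]
tip [ 0.55634876 -0.12933908] [ 0.0001 -0.     -0.      0.0007  0.0007]
```

The tip and the hole agree to within 1 mm. I'll apply half of that correction and descend.

```bash
python3 - <<'E'
from h import *
q=down(-np.pi/4);B=[.5560,-.1284]
manip.servo_line([*B,.270],q,vel=.05)
for z in (.235,.20,.1645):
    manip.servo_line([*B,z],q,vel=.06)
    p=np.mean([manip.current_tool_pos() for _ in range(10)],0);f=np.mean([manip.current_force() for _ in range(10)],0)
    print(p.round(4),f.round(2))
manip.sleep(.8)
print(np.mean([manip.current_tool_pos() for _ in range(20)],0),manip.current_finger_gap(),np.abs(manip.current_joint_velocities()).max(),R.from_quat(manip.current_tcp_rot()).as_matrix()[:,2],manip.current_clock())
c,im=shot('wrist','w9');shot('scene','s9');shot('top','t9')
cv2.imwrite('pics/w9z.png',cv2.resize(im[130:230,200:320],None,fx=6,fy=6,interpolation=cv2.INTER_NEAREST))
s=cv2.imread('pics/s9.png');cv2.imwrite('pics/s9z.png',cv2.resize(s[130:300,130:290],None,fx=3.5,fy=3.5,interpolation=cv2.INTER_CUBIC))
E
```

```text
[ 0.5562 -0.1283  0.2351] [ 0.07 -0.76 -2.69]
[ 0.5561 -0.1282  0.2   ] [-0.13 -0.05 -1.02]
[ 0.5562 -0.1282  0.1645] [ 0.09  0.49 -2.02]
[ 0.5560113  -0.12839787  0.16451838] 0.021460677367892936 0.0011519318903013042 [ 3.83254474e-05 -5.66549163e-06 -9.99999999e-01] 23.8167
```

View pics/w9z.png

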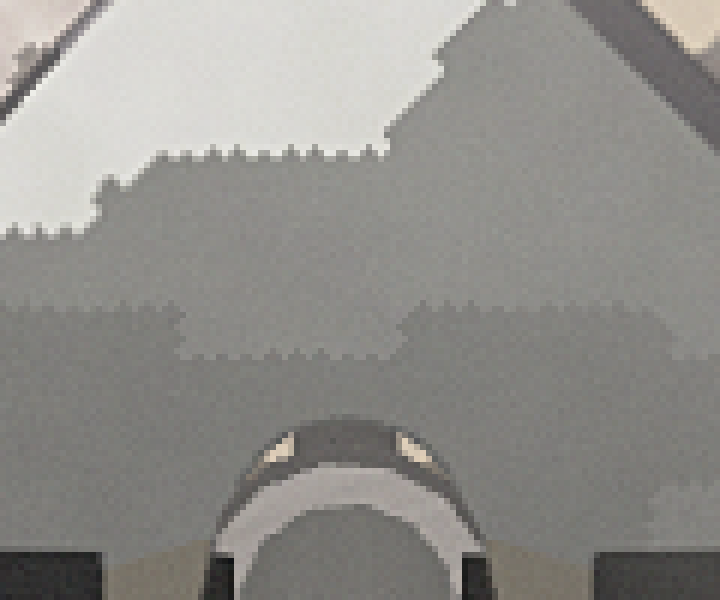

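View pics/s9z.png

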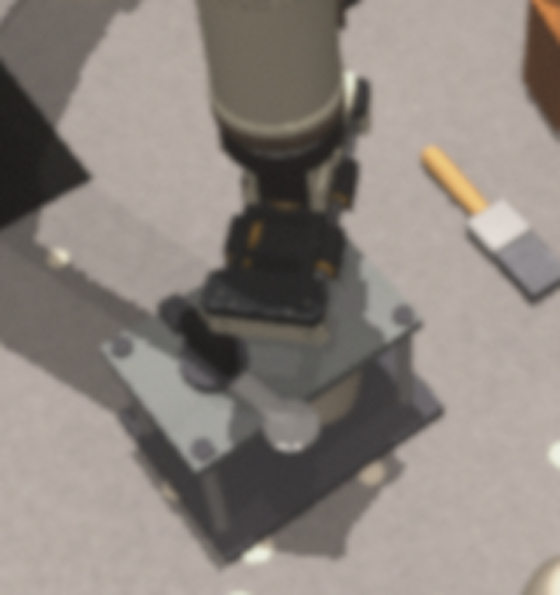

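The gaps either side of the shank look even, the cover is clear and the forces are small. I'll hand in now.

```bash
python3 - <<'E'
from bench import manip
manip.hand_in(); print(manip.current_clock(),manip.current_tool_pos(),manip.current_finger_gap())
E
```

```text
the job is handed in; nothing more can be done
the job is handed in; nothing more can be done
```

The job is handed in at about 24 s of the 61 s allowed. `hand_in` gives no verdict, so what follows rests on my own checks.

- **Knob:** I gripped the bar and turned it about 1.35 rad clockwise, then let go. A picture after release showed it had stayed there, with the cover well clear of the open hole. The final picture still shows it clear.
- **Mandrel:** I gripped it at 35 N and lifted it out of its holder. The wrist camera showed the tip within about 1 px of the plumb prediction.
- **Fit over the hole:** With the tip just above the plate, tip and hole centres differed by about 0.8 mm. I shifted by roughly half of that and lowered it.
- **Final pose:** By the arm's readings and the given dimensions, the collar underside is about 15 mm above the plate. The tool is vertical to better than 0.001 rad and the arm is still. The finger gap was steady at 21.4 mm, so the mandrel had not slipped.
- **Contact:** The wrist force during and after the descent was just the mandrel's weight plus noise. The wrist picture shows even gaps left and right of the shank.

I never went near the reamer, brush, spatula or bottle. I did not measure their final positions, and I could not measure the contact force on the jig directly. None of my checks failed; the only disagreement was the 0.8 mm above, within camera accuracy.

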